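# Gauge the valve block, find its stripped bolt and hold that cap open

### The arm

A 6-joint arm with a two-finger parallel gripper is mounted at the origin on the work surface. World frame = base frame: x ahead of the robot, y to its left, z up, the work surface at z = 0. Lengths are in m, angles in rad, forces in N, time in s.
With the tool pointing down it reaches from about 0.35 to 0.95 m from the base axis. Payload 17.4 kg.
Tool frame: the origin (TCP) lies at the very end of the fingers, on their centre line; the grasp point (between the pads) lies 19 mm behind it; z points along the fingers, y is the line along which they close (so a half turn about z gives the same grasp; the last joint's range is limited). The gripper opens to 93 mm and grips with 3 to 60 N. Pads are 15 mm wide; open, the fingers measure 128 mm over their backs; the gripper's body (75 mm by 188 mm) begins 65 mm behind the grasp point.
Start: joints at [-1.335, 0.116, 1.442, -0, 1.584, -0.038], TCP at [0.183, -0.65, 0.179] pointing down, gripper open.
Joint ranges: [-2.83, 2.83], [-0.83, 2.19], [0.07, 2.5], [-1.14, 4.28], [0.01, 3], [-2.97, 2.97]. Speed limits (rad/s): [1.89, 1.89, 2.22, 3.14, 3.14, 3.14].

### API

Orientations are given as a unit quaternion [x, y, z, w].
In Python, from workcell import bot gives the robot as it stands. The module is installed in compiled form; this text tells all that it offers.
- The arm moves only by the shell command python3 -m inch 'ROWS' [FORCE]. ROWS is JSON, a list that holds one entry, the list of rows, each a list of 7 numbers: the turn, a rotation vector about the tool's x, y, z in rad, then the shift along the tool's x, y, z in mm, then the closure, from -1 (fully open) to 1 (shut). A call has exactly 5 rows; each row shifts and turns the commanded pose from where the row before left it, along the tool's axes as they then stand; what a row does not reach is not made up. A row lasts 1/12 s, in which the tool goes at most 41.7 mm and 7.16 degrees, less where a joint would pass 70% of its speed; a pose out of reach is approached as far as the arm can. A call with a gripper value outside its range is refused whole. The fingers move at their own pace and stop on an object; FORCE is the grip in N (left out, the last holds). Time passes only in rows, so rows that do not move let the fingers close, or fill a call up. It gives the time, the measured TCP pose, the force, the opening and the grip force at its end, in the units of the state.
- bot.sense(): the state, without advancing time (a new reading comes with each control period).
- bot.grab_frame(name): name is "scene" or "top" or "wrist"; returns the picture (384x512x3 uint8, blue, green, red); there is no depth.
- bot.camera_info(name): a dict with "camera_matrix" (3x3 intrinsics, pixels), "world_from_camera" (4x4, takes a point from camera to world coordinates); the wrist camera has in their place "hand_eye" (4x4, takes a point from camera to tool coordinates, whose origin is the TCP and whose axes are the flange's). Camera axes: x right, y up, looking along -z (the intrinsics and any distortion apply to the point x, -y, -z); pixel columns grow to the right and rows downward; lengths in m; the calibration is good to about 2 mm. A picture is of the moment at which its call begins: read the wrist's pose just before it. camera_info takes no time and is no camera call.
- bot.close_job(): hands the job in; it is judged then, once.
Trained networks look in the newest picture that a camera, given by its name, has taken for a name from the list of things; names that differ only in an ending like _2 or _b are one class to them, and where a whole thing is asked for, a point or a joint stands for the part that bears it (a point fixed in the world has none). Each returns a list of dicts, best first, with "conf" (0 to 1); they miss things now and then, are a little off and sometimes report something else, mostly with a low value. They report only what shows in the picture. A call takes as long as a camera call. They do not tell look-alikes from the thing itself.
- bot.masks_of(camera, label): "pixels" (384x512 bool, what is visible of it).
- bot.mark_of(camera, label): "xyz" ([x, y, z] in m, in world coordinates, good to about 4 mm: a listed point, or the origin of a listed thing).
The state is a dict: "t": time; "joints": joint angles; "joint_velocities": joint speeds; "effort": joint torques, N m; "position": TCP position; "tcp_rot": TCP orientation; "ft_force": force on the tool from outside, world axes, zero at the start; "wrist_torque": the same for the moment, N m; "width": finger opening in m; "grip_force": force on a finger pad.
Only numpy, scipy, OpenCV 4.12 (cv2) and the standard library are available. Lean on these libraries where they do the work, as an engineer would, in place of code of your own. Each camera call takes 0.05 s, during which the arm holds its last target. There are 200 camera calls.

### The job

Take the red-handled gauge out of its rack and push its blade into the slot inside the yellow frame on the green valve block, fully home until the handle rests on the block, and leave it there. Then tap the heads of the three bolts to find the loose one (it sinks and stays down when pressed), lift the brass cap behind that bolt well open, more than half way to upright, and finish while still holding it open with the fingers, with the gauge still home. Leave the other two caps shut and do not disturb the blue gauge or the other things lying about.

Things in the scene. Friction and masses are not known exactly. Their poses are not given: they have to be found in the camera images.
- block: Green valve block fixed to the bench: 230 (x) x 380 (y) x 70 mm high, origin: centre of its underside, z up. Three identical stations along its y, each a steel hex bolt (at x = -70 mm) and, behind it (+x), a hinged brass cap: a at y = -80, b at y = 10, c at y = 100 mm. Three brass pipe stubs leave its +x face.
- slot (a point): Centre of the mouth of the gauge slot in the block's top face (block frame x = -75, y = -160, z = 70 mm), axes as the block's. The slot is 7 mm along x and 26 mm along y, has a 1.5 mm chamfer, shows black inside a painted yellow frame, and runs straight down, over 60 mm deep.
- gauge: The RED-handled gauge, loose, 60 g, upright in a fixed wooden rack (70 x 150, 60 mm high). Origin: centre of the blade's lower tip, z up. Steel blade 3 (x) x 20 (y) x 40 mm long; above it the handle 16 (x) x 34 (y) mm, z 40 to 85 mm. The handle's underside is the depth stop: fully home it rests on the top surface, tip 40 mm below it (in the rack: tip 20 mm above the bench).
- gauge_blue: A gauge of the same shape with a BLUE handle, in the other slot of the rack, 70 mm along the rack (in line with the handles' y); the two may have swapped places. Not wanted: leave it.
- bolt_a_head (a point): Centre of the top of the hex head of bolt a (steel, 24 mm across, 18 mm above the block's top face at the start).
- bolt_a (a joint): How far bolt a has sunk, m; 0 at the start. Exactly one of the three is loose, and which one changes: pressed on its head with more than about 2.5 N it sinks 9 mm and stays down. The sound ones give less than 1.5 mm under 25 N. All look alike until pressed.
- cap_a_knob (a point): Centre of the knob of cap a: a black drum lying along the block's y, 18 mm in diameter and length; when shut 39 mm above the block's top, 27 mm above the cap's plate. The hinge axis lies along the block's y at block x = 50, z = 74 mm: 55 mm behind (+x) and 35 mm below the knob. Pinched from above on its flat ends (along y), it turns between the pads as the cap swings.
- cap_a (a joint): Opening angle of cap a, rad: 0 shut (plate flat on the block), stop at 1.35; the front edge swings up and away (block's +x). Brass plate 66 (x) x 46 (y) x 8 mm, 120 g, lightly sprung shut (1 to 2 N at the knob): it falls shut when let go at any angle.
- bolt_b_head (a point): Centre of the top of the hex head of bolt b (steel, 24 mm across, 18 mm above the block's top face at the start).
- bolt_b (a joint): How far bolt b has sunk, m; 0 at the start. Exactly one of the three is loose, and which one changes: pressed on its head with more than about 2.5 N it sinks 9 mm and stays down. The sound ones give less than 1.5 mm under 25 N. All look alike until pressed.
- cap_b_knob (a point): Centre of the knob of cap b: a black drum lying along the block's y, 18 mm in diameter and length; when shut 39 mm above the block's top, 27 mm above the cap's plate. The hinge axis lies along the block's y at block x = 50, z = 74 mm: 55 mm behind (+x) and 35 mm below the knob. Pinched from above on its flat ends (along y), it turns between the pads as the cap swings.
- cap_b (a joint): Opening angle of cap b, rad: 0 shut (plate flat on the block), stop at 1.35; the front edge swings up and away (block's +x). Brass plate 66 (x) x 46 (y) x 8 mm, 120 g, lightly sprung shut (1 to 2 N at the knob): it falls shut when let go at any angle.
- bolt_c_head (a point): Centre of the top of the hex head of bolt c (steel, 24 mm across, 18 mm above the block's top face at the start).
- bolt_c (a joint): How far bolt c has sunk, m; 0 at the start. Exactly one of the three is loose, and which one changes: pressed on its head with more than about 2.5 N it sinks 9 mm and stays down. The sound ones give less than 1.5 mm under 25 N. All look alike until pressed.
- cap_c_knob (a point): Centre of the knob of cap c: a black drum lying along the block's y, 18 mm in diameter and length; when shut 39 mm above the block's top, 27 mm above the cap's plate. The hinge axis lies along the block's y at block x = 50, z = 74 mm: 55 mm behind (+x) and 35 mm below the knob. Pinched from above on its flat ends (along y), it turns between the pads as the cap swings.
- cap_c (a joint): Opening angle of cap c, rad: 0 shut (plate flat on the block), stop at 1.35; the front edge swings up and away (block's +x). Brass plate 66 (x) x 46 (y) x 8 mm, 120 g, lightly sprung shut (1 to 2 N at the knob): it falls shut when let go at any angle.
- nut: Loose steel nut, 26 mm across, 10 mm high, lying on the back corner of the block. Bystander; origin at the underside.
- wrench: Wrench lying on the bench, bystander.
- screwdriver: Screwdriver lying on the bench, bystander.
- spray_can: Red spray can, 60 mm across, 170 mm tall, standing; bystander; origin at its foot.
- tape: Yellow ring of tape, 90 mm across, 25 mm high; bystander.
- elbow: Brass pipe elbow, about 60 mm, 34 mm high; bystander.
- hammer: Hammer lying on the bench, bystander.
Not all that is in view belongs to the job. Of the things like the gauge, leave any that is white; of the rest the smaller one is meant.

How it is judged:
By the outcome, as a careful person would: the job done as asked, in the order asked, and still so for the second after the job is handed in, while the arm keeps its last pose, push and grip.
It also fails if it takes over 58 s, if anything falls off the work surface, if the arm or the gripper's body presses on something with over 40 N, if the wrist force passes 120 N, or if a joint passes its speed limit or range.

## Working session

There is one attempt and no reset: what is moved stays moved. The work goes in short steps, Python scripts to look and compute and a shell command to move; the robot and the scene stay as the last step left them, time stands still between calls to the robot, and variables do not carry over. Pictures are saved under pics/ and viewed, at most 10 in all, crops included, and the job is handed in when it is done.

```bash
mkdir -p pics; python3 - <<'E'
from workcell import bot
import cv2,numpy as np
s=bot.sense();print({k:np.round(v,3).tolist() for k,v in s.items()})
ims=[]
for n in ["scene","top"]:
    im=bot.grab_frame(n);cv2.imwrite(f"pics/{n}0.png",im);ims.append(im)
    i=bot.camera_info(n);print(n,np.round(i["camera_matrix"],1).tolist(),np.round(i["world_from_camera"],3).tolist(),[k for k in i])
    for l in ["block","slot","gauge","gauge_blue","bolt_a_head","cap_a_knob"]:
        print(l,[(np.round(d["xyz"],3).tolist(),round(d["conf"],2)) for d in bot.mark_of(n,l)])
i=bot.camera_info("wrist");print({k:np.round(v,4).tolist() for k,v in i.items()})
cv2.imwrite("pics/both.png",np.vstack(ims)[:, :]) 
E
```

```text
{'t': 0.0, 'joints': [-1.335, 0.116, 1.442, -0.0, 1.584, -0.038], 'joint_velocities': [0.001, -0.0, 0.0, 0.0, -0.001, -0.002], 'effort': [0.001, -72.126, -62.261, 0.078, 0.024, -0.0], 'position': [0.182, -0.65, 0.178], 'tcp_rot': [0.991, 0.136, -0.0, -0.001], 'ft_force': [0.037, -0.096, 0.391], 'wrist_torque': [-0.04, -0.018, 0.021], 'grip_force': 0.0, 'width': 0.093}
scene [[452.7, 0.0, 251.9], [0.0, 452.7, 193.5], [0.0, 0.0, 1.0]] [[0.131, -0.616, 0.777, 1.42], [0.991, 0.085, -0.1, -0.08], [-0.004, 0.784, 0.621, 0.813], [0.0, 0.0, 0.0, 1.0]] ['camera_matrix', 'world_from_camera']
block [([0.579, 0.044, 0.004], 0.75)]
slot [([0.525, -0.124, 0.068], 0.81), ([0.567, 0.143, 0.109], 0.71), ([0.586, -0.034, 0.107], 0.37)]
gauge [([0.632, -0.399, -0.0], 0.76), ([0.411, -0.37, 0.001], 0.67), ([0.528, -0.403, 0.022], 0.48), ([0.576, 0.054, 0.108], 0.48)]
gauge_blue [([0.524, -0.335, 0.021], 0.59)]
bolt_a_head []
cap_a_knob []
top [[473.4, 0.0, 257.2], [0.0, 473.4, 193.4], [0.0, 0.0, 1.0]] [[0.027, 0.996, -0.09, 0.397], [-0.999, 0.028, 0.015, 0.056], [0.018, 0.089, 0.996, 1.591], [0.0, 0.0, 0.0, 1.0]] ['camera_matrix', 'world_from_camera']
block [([0.583, 0.042, -0.005], 0.58), ([0.53, -0.402, 0.021], 0.53), ([0.293, 0.288, 0.002], 0.48), ([0.518, -0.044, 0.086], 0.24)]
slot [([0.53, -0.124, 0.068], 0.93), ([0.729, -0.347, -0.002], 0.51)]
gauge [([0.529, -0.406, 0.019], 0.58), ([0.628, -0.395, 0.0], 0.53), ([0.527, -0.336, 0.02], 0.5), ([0.416, -0.37, -0.0], 0.49)]
gauge_blue [([0.526, -0.335, 0.02], 0.44)]
bolt_a_head [([0.528, -0.339, 0.02], 0.55), ([0.522, -0.046, 0.087], 0.49)]
cap_a_knob [([0.585, -0.039, 0.113], 0.64), ([0.466, 0.427, -0.001], 0.36)]
{'camera_matrix': [[285.1181, 0.0, 253.9476], [0.0, 285.1181, 188.0806], [0.0, 0.0, 1.0]], 'hand_eye': [[0.0002, 0.9634, 0.2682, 0.0754], [1.0, -0.0002, -0.0003, 0.0006], [-0.0002, 0.2682, -0.9634, -0.2062], [0.0, 0.0, 0.0, 1.0]]}
```

View pics/scene0.png

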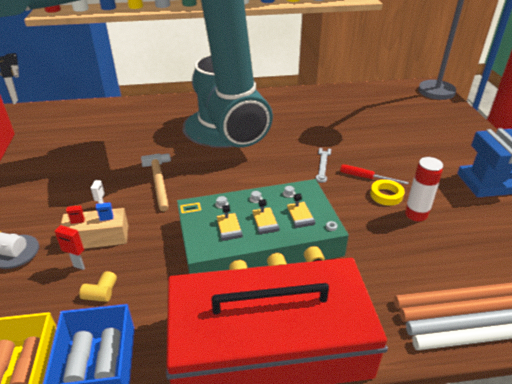

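View pics/top0.png

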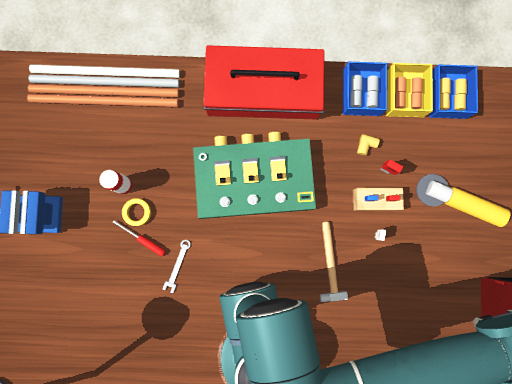

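Candidates for the gauge:
- Small red in the rack: scene (75,214), top (393,198).
- Larger red leaning or lying: scene (70,240), top (393,167).
- White: scene (97,190), top (381,235).
- Blue in the rack: scene (104,212).

I choose the small red one in the rack at about (0.529,-0.404). Next I move the wrist camera over it for the close check.

```bash

python3 -m inch '[[[0,0,0,20,-7,-12,-1],[0,0,0,38,-13,-8,-1],[0,0,0,38,-13,-8,-1],[0,0,0,38,-13,-8,-1],[0,0,0,38,-13,-8,-1]]]'
python3 -m inch '[[[0,0,0,38,-13,-8,-1],[0,0,0,38,-13,-8,-1],[0,0,0,38,-13,-8,-1],[0,0,0,38,-13,-8,-1],[0,0,0,38,-13,0,-1]]]'
python3 -m inch '[[[0,0,-0.12,0,0,0,-1],[0,0,-0.12,0,0,0,-1],[0,0,-0.12,0,0,0,-1],[0,0,-0.12,0,0,0,-1],[0,0,-0.12,0,0,0,-1]]]'
python3 -m inch '[[[0,0,-0.12,0,0,0,-1],[0,0,-0.12,0,0,0,-1],[0,0,-0.12,0,0,0,-1],[0,0,-0.12,0,0,0,-1],[0,0,-0.12,0,0,0,-1]]]'
cat > h.py <<'E'
from workcell import bot
import cv2,numpy as np
from scipy.spatial.transform import Rotation as R
def T(s):
    M=np.eye(4);M[:3,:3]=R.from_quat(s["tcp_rot"]).as_matrix();M[:3,3]=s["position"];return M
def shot(n,name=None):
    s=bot.sense();im=bot.grab_frame(n);i=bot.camera_info(n)
    W=T(s)@i["hand_eye"] if n=="wrist" else np.array(i["world_from_camera"])
    if name: cv2.imwrite(f"pics/{name}.png",im)
    return im,np.array(i["camera_matrix"]),W
def ray(K,W,uv):
    d=np.linalg.inv(K)@[uv[0],uv[1],1.];d=W[:3,:3]@[d[0],-d[1],-d[2]];return W[:3,3],d/np.linalg.norm(d)
def atz(K,W,uv,z):
    o,d=ray(K,W,uv);return o+d*(z-o[2])/d[2]
def tri(rs):
    A=sum(np.eye(3)-np.outer(d,d) for o,d in rs);b=sum((np.eye(3)-np.outer(d,d))@o for o,d in rs);return np.linalg.solve(A,b)
def proj(K,W,p):
    c=np.linalg.inv(W)@np.append(p,1);q=K@[c[0],-c[1],-c[2]];return q[:2]/q[2]
def marks(n,labels):
    for l in labels: print(n,l,[(np.round(d["xyz"],4).tolist(),round(d["conf"],2)) for d in bot.mark_of(n,l)])
def blobs(im,lo,hi,amin=40):
    h=cv2.cvtColor(im,cv2.COLOR_BGR2HSV);m=cv2.inRange(h,lo,hi)
    n,l,st,c=cv2.connectedComponentsWithStats(m)
    return [(np.round(c[i],1).tolist(),st[i].tolist(),[np.round(x,1) for x in cv2.minAreaRect(np.argwhere(l==i)[:,::-1].astype(np.float32))]) for i in range(1,n) if st[i,4]>amin]
E
python3 - <<'E'
from h import *
s=bot.sense();print(s["t"],s["position"],R.from_quat(s["tcp_rot"]).as_matrix().round(3).tolist())
im,K,W=shot("wrist","w1");marks("wrist",["gauge","gauge_blue"])
print("red",blobs(im,(0,150,60),(8,255,255)));print("blue",blobs(im,(105,150,60),(125,255,255)))
E
```

```text
t: 1.12
position: [0.3333, -0.5453, 0.2237]
tcp_rot: [0.991, 0.136, 0.0, 0.0]
ft_force: [-0.3, -0.8, 0.4]
width: 0.0933
grip_force: 0.0
t: 1.53
position: [0.4992, -0.4314, 0.2572]
tcp_rot: [0.991, 0.136, 0.001, 0.001]
ft_force: [-0.3, -0.8, 0.4]
width: 0.0931
grip_force: 0.0
t: 1.95
position: [0.4976, -0.4325, 0.2552]
tcp_rot: [0.905, 0.426, -0.0, 0.0]
ft_force: [0.3, -0.3, 0.4]
width: 0.0928
grip_force: 0.0
t: 2.37
position: [0.4975, -0.4326, 0.2551]
tcp_rot: [0.739, 0.674, 0.0, 0.0]
ft_force: [-0.0, 0.2, -0.1]
width: 0.0929
grip_force: 0.0
2.3667 [ 0.49751219 -0.43259442  0.25514622] [[0.091, 0.996, 0.0], [0.996, -0.091, -0.0], [-0.0, 0.0, -1.0]]
wrist gauge [([0.6311, -0.3955, -0.0036], 0.84), ([0.5309, -0.4051, 0.0182], 0.61), ([0.4113, -0.3749, -0.0002], 0.55)]
wrist gauge_blue []
red [([356.7, 130.8], [332, 110, 49, 46, 1461], [array([356.3, 129.9]), array([35. , 45.8]), np.float64(25.7)]), ([277.1, 143.0], [270, 129, 15, 29, 361], [array([277.2, 142.9]), array([28.7, 12.9]), np.float64(83.7)]), ([139.6, 338.2], [120, 318, 40, 41, 848], [array([142.5, 341.5]), array([28.2, 49.6]), np.float64(26.6)])]
blue [([487.3, 54.6], [459, 0, 53, 105, 4661], [array([485.,  52.]), array([104.,  52.]), np.float64(90.0)]), ([270.9, 85.5], [264, 71, 15, 30, 338], [array([270.7,  85.3]), array([28.6, 12.2]), np.float64(82.6)]), ([472.3, 226.2], [447, 208, 65, 37, 1598], [array([479., 226.]), array([36., 64.]), np.float64(90.0)])]
```

View pics/w1.png

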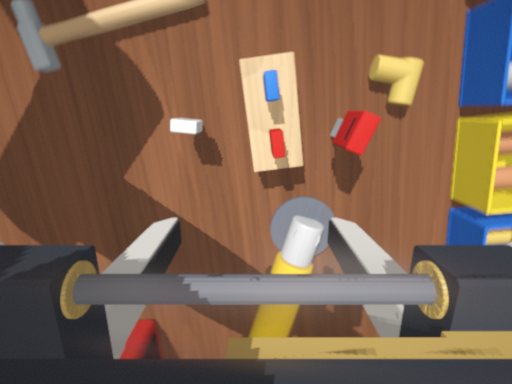

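The picture shows the red handle in the rack at (277,143), blue at (271,85), the larger red at (357,131), standing outside the rack, and white at (186,125). The one in the rack is the one to take. Triangulating it from wrist and fixed views.

```bash

python3 -m inch '[[[0,0,0,10,10,0,-1],[0,0,0,10,10,0,-1],[0,0,0,10,10,0,-1],[0,0,0,0,0,0,-1],[0,0,0,0,0,0,-1]]]'
python3 - <<'E'
from h import *
K=np.array(bot.camera_info("wrist")["camera_matrix"])
s1=dict(position=[0.49751,-0.43259,0.25515],tcp_rot=R.from_matrix([[0.091,.996,0],[.996,-.091,0],[0,0,-1]]).as_quat())
W1=T(s1)@bot.camera_info("wrist")["hand_eye"]
im,K,W=shot("wrist","w2")
r=blobs(im,(0,150,60),(8,255,255));b=blobs(im,(105,150,60),(125,255,255))
print(r);print(b)
for c in [(277.2,142.9)]: print("w1 z.105",atz(K,W1,c,.105))
g=[x for x in r if 150<x[1][4]<700][0]; bl=[x for x in b if 150<x[1][4]<700]
print("w2 red",atz(K,W,g[2][0],.105),[atz(K,W,x[2][0],.105) for x in bl])
print("tri wrist",tri([ray(K,W1,(277.2,142.9)),ray(K,W,g[2][0])]))
it,Kt,Wt=shot("top");print("top red",[(x[0],x[1][4],atz(Kt,Wt,x[2][0],.105).round(4)) for x in blobs(it,(0,150,60),(8,255,255),15) if x[0][0]>330 and 100<x[0][1]<250])
isc,Ks,Ws=shot("scene");print("sc red",[(x[0],x[1][4],atz(Ks,Ws,x[0],.09).round(4)) for x in blobs(isc,(0,150,60),(8,255,255),15) if x[0][0]<130 and 190<x[0][1]<260])
print(bot.sense()["position"])
E
```

```text
t: 2.93
position: [0.5313, -0.4047, 0.255]
tcp_rot: [0.74, 0.672, -0.0, -0.0]
ft_force: [-0.5, -0.3, 0.0]
width: 0.093
grip_force: 0.0
[([330.1, 156.6], [309, 134, 44, 48, 1261], [array([329. , 156.5]), array([31.8, 42.9]), np.float64(26.6)]), ([253.0, 166.5], [246, 152, 15, 30, 344], [array([253. , 166.3]), array([29.6, 11.8]), np.float64(82.9)]), ([131.1, 344.8], [120, 332, 22, 27, 284], [array([131.7, 346.6]), array([13.4, 30.9]), np.float64(26.6)])]
[([470.6, 76.0], [436, 17, 76, 113, 5769], [array([473.5,  73. ]), array([112.,  75.]), np.float64(90.0)]), ([246.0, 112.1], [239, 99, 15, 27, 300], [array([246.1, 112.1]), array([26.8, 11.4]), np.float64(82.4)]), ([465.0, 237.5], [428, 226, 84, 20, 1086], [array([469.5, 235.5]), array([83.1, 18.3]), np.float64(0.9)])]
w1 z.105 [ 0.53050721 -0.40225347  0.105     ]
w2 red [ 0.53158543 -0.40096748  0.105     ] [array([ 0.52972627, -0.33397718,  0.105     ])]
tri wrist [ 0.53138266 -0.40381248  0.09121835]
top red [([395.5, 101.8], 20, array([ 0.8418, -0.4079,  0.105 ])), ([392.1, 166.6], 230, array([ 0.6281, -0.3933,  0.105 ])), ([392.6, 197.6], 78, array([ 0.5291, -0.3953,  0.105 ]))]
sc red [([75.1, 213.4], 264, array([ 0.5344, -0.4014,  0.09  ])), ([68.8, 239.8], 596, array([ 0.6273, -0.3998,  0.09  ]))]
[ 0.53024966 -0.40563541  0.25507864]
```

```bash

python3 -m inch '[[[0,0,-0.12,2.5,0.6,0,0],[0,0,0,0,0,30,0],[0,0,0,0,0,35,0],[0,0,0,0,0,35,0],[0,0,0,0,0,0,0]]]' 20
python3 - <<'E'
from h import *
s=bot.sense();print(s["position"],T(s)[:3,:3].round(3).tolist(),s["width"])
E
```

```text
t: 3.5
position: [0.5287, -0.4019, 0.1478]
tcp_rot: [0.699, 0.715, -0.0, -0.004]
ft_force: [0.0, 0.5, -1.7]
width: 0.0642
grip_force: 0.0
[ 0.52873302 -0.40189703  0.14779034] [[-0.022, 1.0, -0.007], [1.0, 0.022, 0.006], [0.006, -0.007, -1.0]] 0.0641595629595329
```

```bash

python3 -m inch '[[[0,0,0,-1,1.5,20,0],[0,0,0,0,0,25,0],[0,0,0,0,0,20,0],[0,0,0,0,0,12,0],[0,0,0,0,0,0,0]]]' 20
python3 -m inch '[[[0,0,0,0,0,4,0],[0,0,0,0,0,0,0],[0,0,0,0,0,0,1],[0,0,0,0,0,0,1],[0,0,0,0,0,0,1]]]' 20
python3 -m inch '[[[0,0,0,0,0,0,1],[0,0,0,0,0,0,1],[0,0,0,0,0,0,1],[0,0,0,0,0,0,1],[0,0,0,0,0,0,1]]]' 30
python3 - <<'E'
from h import *
s=bot.sense();print(s["position"],T(s)[:3,:3].round(3).tolist(),s["width"])
im,K,W=shot("wrist");cv2.imwrite("pics/grasp.png",im)
E
```

```text
t: 3.92
position: [0.5319, -0.404, 0.0769]
tcp_rot: [0.699, 0.715, -0.0, -0.001]
ft_force: [-0.1, 0.1, -0.1]
width: 0.0463
grip_force: 0.0
t: 4.33
position: [0.5329, -0.4044, 0.0751]
tcp_rot: [0.699, 0.715, 0.0, 0.001]
ft_force: [0.7, -0.6, 0.7]
width: 0.0309
grip_force: 0.0
t: 4.75
position: [0.5326, -0.4042, 0.0742]
tcp_rot: [0.699, 0.715, 0.0, 0.0]
ft_force: [1.3, 0.3, 0.5]
width: 0.0008
grip_force: 0.0
[ 0.53262247 -0.40418692  0.07416445] [[-0.023, 1.0, 0.0], [1.0, 0.023, 0.0], [0.0, 0.0, -1.0]] 0.0008442027315748735
```

View pics/grasp.png

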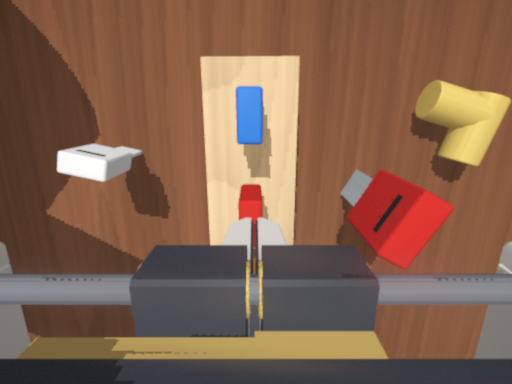

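```bash

python3 - <<'E'
from h import *
im,K,W=shot("wrist");s=bot.sense()
for p in [s["position"],np.array(s["position"])+[0,0,.019],[.531,-.386,.105],[.531,-.420,.105],[.531,-.386,.06],[.5295,-.316,.105],[.5295,-.350,.105]]: print(np.round(p,3),proj(K,W,p).round(0))
r=[x for x in blobs(im,(0,150,60),(8,255,255)) if x[0][0]<300];print(r)
b=[x for x in blobs(im,(105,150,60),(125,255,255))];print(b)
for n in ("top","scene"):
    isc,Ks,Ws=shot(n);cv2.imwrite(f"pics/{n}2.png",isc)
    print(n,[(x[0],x[1]) for x in blobs(isc,(0,150,60),(8,255,255),15) if (x[0][0]<130 and n=="scene") or x[0][0]>330])
a=cv2.imread("pics/scene2.png")[170:290,30:160];c=cv2.imread("pics/grasp.png")[150:280,190:320]
cv2.imwrite("pics/cmp.png",np.hstack([cv2.resize(a,(400,370)),cv2.resize(c,(370,370))]))
E
```

```text
[ 0.533 -0.404  0.074] [252. 209.]
[ 0.533 -0.404  0.093] [252. 218.]
[ 0.531 -0.386  0.105] [250. 199.]
[ 0.531 -0.42   0.105] [249. 247.]
[ 0.531 -0.386  0.06 ] [251. 181.]
[ 0.53  -0.316  0.105] [250.  83.]
[ 0.53  -0.35   0.105] [249. 142.]
[([250.2, 201.7], [239, 185, 23, 36, 722], [array([250. , 202.5]), array([35., 22.]), np.float64(90.0)])]
[([249.2, 114.6], [237, 87, 25, 57, 1384], [array([249., 115.]), array([56., 24.]), np.float64(90.0)])]
top [([388.7, 166.0], [381, 159, 14, 16, 139]), ([495.9, 330.0], [480, 277, 32, 107, 3195])]
scene [([51.3, 5.7], [43, 0, 18, 13, 171]), ([502.9, 101.1], [487, 52, 25, 77, 921]), ([5.0, 131.3], [0, 105, 16, 57, 521]), ([356.6, 171.0], [339, 163, 37, 17, 330]), ([427.8, 175.5], [414, 163, 29, 22, 347]), ([75.7, 214.1], [65, 204, 20, 20, 238]), ([415.9, 215.1], [404, 205, 27, 17, 211]), ([68.9, 239.7], [54, 225, 31, 30, 593])]
```

View pics/cmp.png

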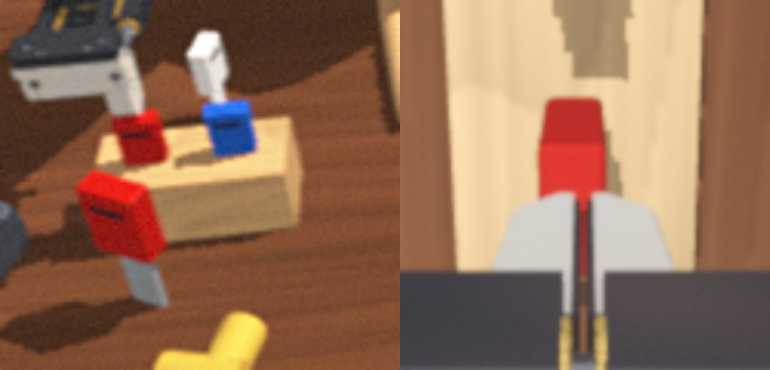

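```bash

python3 - <<'E'
from h import *
i=bot.camera_info("scene");K=np.array(i["camera_matrix"]);W=np.array(i["world_from_camera"])
for z in (.074,.093,.11,.139): print(z,proj(K,W,[.533,-.404,z]).round(1))
for x,y in ((.539,-.386),(.539,-.42),(.523,-.42)): print(x,y,[proj(K,W,[x,y,z]).round(1).tolist() for z in (.105,.06)])
for y,x in ((-.404+.0375,.533),(-.404-.0375,.533)): print("body",proj(K,W,[x+.094,y,.158]).round(1),proj(K,W,[x-.094,y,.158]).round(1))
E
python3 - <<'E'
import cv2
a=cv2.imread("pics/scene2.png")[150:250,20:140];cv2.imwrite("pics/cmp2.png",cv2.resize(a,(720,600),interpolation=cv2.INTER_CUBIC))
E
```

```text
0.074 [ 75.7 218. ]
0.093 [ 73.8 212.2]
0.11 [ 72.1 206.8]
0.139 [ 69.  197.5]
0.539 -0.386 [[79.8, 209.4], [84.2, 223.2]]
0.539 -0.42 [[65.3, 210.6], [70.0, 224.5]]
0.523 -0.42 [[66.5, 206.4], [71.2, 220.2]]
body [ 76.6 216. ] [ 89.3 167.1]
body [ 41.1 219. ] [ 58.5 169.5]
```

View pics/cmp2.png

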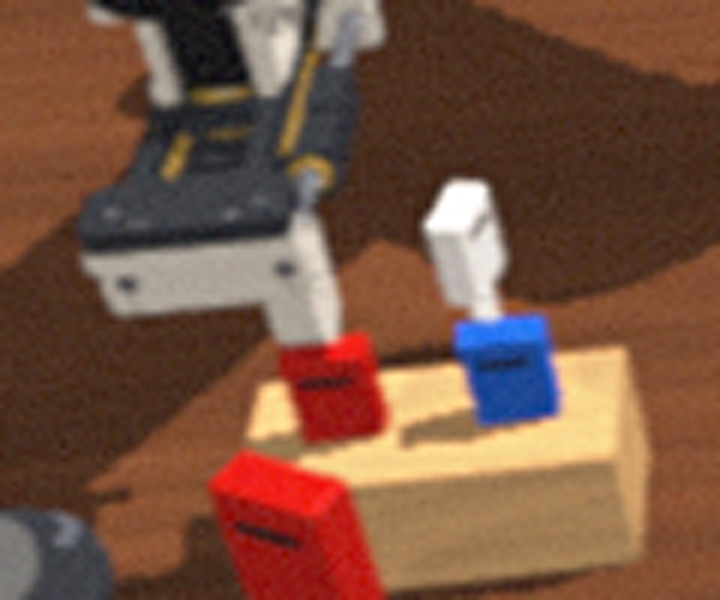

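Finding: the fingers shut above the handle. Both the wrist and scene pictures put the real fingertips about 35–40 mm higher than the reported TCP, and nothing was touched. I'll open and descend in small guarded steps.

```bash

python3 -m inch '[[[0,0,0,0,0,0,0],[0,0,0,0,0,0,0],[0,0,0,0,0,0,0],[0,0,0,0,0,0,0],[0,0,0,0,0,3,0]]]'
python3 -m inch '[[[0,0,0,0,0,3,0],[0,0,0,0,0,3,0],[0,0,0,0,0,2,0],[0,0,0,0,0,0,0],[0,0,0,0,0,0,0]]]'
python3 - <<'E'
from h import *
print(bot.sense()["position"]);im,K,W=shot("wrist","w3")
isc,_,_=shot("scene");cv2.imwrite("pics/c3.png",np.hstack([cv2.resize(isc[150:250,20:140],(360,300)),cv2.resize(im,(400,300))]))
E
```

```text
t: 5.37
position: [0.5328, -0.4044, 0.0717]
tcp_rot: [0.699, 0.715, 0.0, 0.0]
ft_force: [0.0, -0.3, 0.1]
width: 0.029
grip_force: 0.0
t: 5.78
position: [0.5326, -0.4041, 0.063]
tcp_rot: [0.699, 0.715, -0.0, -0.0]
ft_force: [0.1, -0.4, 0.8]
width: 0.0466
grip_force: 0.0
[ 0.53256921 -0.40413989  0.06295655]
```

View pics/c3.png

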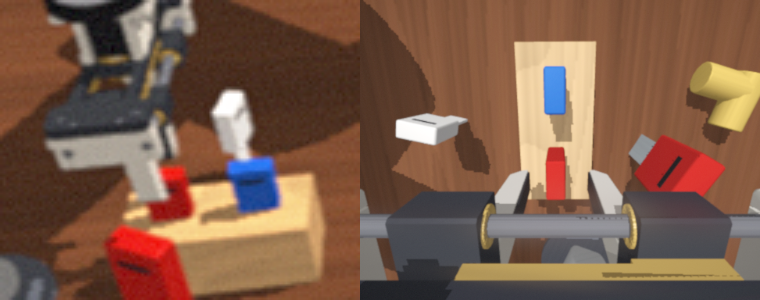

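Both views again show the tips about 37 mm above the reported TCP, now beside the handle's upper part with no force. I'll go 28 mm lower and close.

```bash

python3 -m inch '[[[0,0,0,0,0,5,0],[0,0,0,0,0,5,0],[0,0,0,0,0,5,0],[0,0,0,0,0,0,0],[0,0,0,0,0,0,0]]]'
python3 -m inch '[[[0,0,0,0,0,5,0],[0,0,0,0,0,4,0],[0,0,0,0,0,4,0],[0,0,0,0,0,0,0],[0,0,0,0,0,0,1]]]'
python3 -m inch '[[[0,0,0,0,0,0,1],[0,0,0,0,0,0,1],[0,0,0,0,0,0,1],[0,0,0,0,0,0,1],[0,0,0,0,0,0,1]]]' 30
```

```text
t: 6.3
position: [0.5324, -0.404, 0.0475]
tcp_rot: [0.699, 0.715, -0.0, -0.0]
ft_force: [-0.6, 0.9, 1.0]
width: 0.0467
grip_force: 0.0
t: 6.72
position: [0.5325, -0.4041, 0.0348]
tcp_rot: [0.699, 0.715, -0.0, -0.0]
ft_force: [0.5, 0.5, -0.2]
width: 0.0431
grip_force: 0.0
t: 7.13
position: [0.5318, -0.4043, 0.0351]
tcp_rot: [0.699, 0.715, -0.001, -0.001]
ft_force: [-5.2, -0.7, 2.0]
width: 0.0155
grip_force: 29.9
```

Gripped at 15.5 mm with 30 N. Lifting and moving towards the slot.

```bash

python3 -m inch '[[[0,0,0,0,0,-8,1],[0,0,0,0,0,-15,1],[0,0,0,0,0,-35,1],[0,0,0,0,0,-35,1],[0,0,0,0,0,-35,1]]]'
python3 -m inch '[[[0,0,0,0,0,-35,1],[0,0,0,20,0,0,1],[0,0,0,35,0,0,1],[0,0,0,35,0,0,1],[0,0,0,35,0,0,1]]]'
python3 -m inch '[[[0,0,0,35,0,0,1],[0,0,0,20,0,0,1],[0,0,0,0,0,0,1],[0,0,0,0,0,0,1],[0,0,0,0,0,0,1]]]'
python3 - <<'E'
from h import *
s=bot.sense();print(s["position"],T(s)[:3,:3].round(3).tolist(),s["width"])
im,K,W=shot("wrist","w4");marks("wrist",["slot","block","gauge","bolt_a_head","cap_a_knob"])
print("yel",[(x,atz(K,W,x[2][0],.07).round(4)) for x in blobs(im,(22,120,100),(35,255,255))])
for n in ("top","scene"):
    i,Kt,Wt=shot(n);print(n,[(x[0],x[1],atz(Kt,Wt,x[2][0],.07).round(4)) for x in blobs(i,(22,120,100),(35,255,255)) if x[1][4]<400])
E
```

```text
t: 7.55
position: [0.5326, -0.404, 0.1663]
tcp_rot: [0.699, 0.715, 0.0, 0.001]
ft_force: [0.1, -0.4, -0.3]
width: 0.0159
grip_force: 30.0
t: 7.97
position: [0.5296, -0.278, 0.1999]
tcp_rot: [0.699, 0.715, 0.0, 0.001]
ft_force: [0.4, 0.4, -0.6]
width: 0.016
grip_force: 30.0
t: 8.38
position: [0.5287, -0.2246, 0.1993]
tcp_rot: [0.699, 0.715, 0.0, 0.001]
ft_force: [0.3, 0.1, -0.8]
width: 0.0158
grip_force: 30.0
[ 0.52868074 -0.22459135  0.19926294] [[-0.023, 1.0, 0.001], [1.0, 0.023, -0.001], [-0.001, 0.001, -1.0]] 0.015751560066719694
wrist slot [([0.531, -0.1191, 0.0702], 0.86)]
wrist block []
wrist gauge [([0.5283, -0.2275, 0.1831], 0.74)]
wrist bolt_a_head []
wrist cap_a_knob []
yel [(([335.7, 8.2], [308, 0, 63, 19, 737], [array([339.,   9.]), array([18., 62.]), np.float64(90.0)]), array([ 0.6143, -0.0488,  0.07  ])), (([442.5, 4.0], [434, 0, 20, 12, 160], [array([443.5,   5.5]), array([11., 19.]), np.float64(90.0)]), array([ 0.7224, -0.043 ,  0.07  ])), (([254.5, 82.7], [239, 59, 31, 49, 515], [array([254.8,  83. ]), array([46.3, 27.9]), np.float64(84.6)]), array([ 0.5286, -0.1232,
[... 679 characters left out ...]
 ])), ([133.2, 211.8], [126, 203, 20, 19, 83], array([0.4624, 0.4204, 0.07  ]))]
scene [([190.2, 207.4], [180, 202, 21, 11, 100], array([ 0.5257, -0.1237,  0.07  ])), ([300.9, 211.8], [291, 202, 21, 18, 232], array([0.5825, 0.1498, 0.07  ])), ([265.8, 217.5], [256, 208, 21, 18, 241], array([0.5895, 0.0587, 0.07  ])), ([229.5, 223.5], [218, 213, 22, 20, 255], array([ 0.5995, -0.0336,  0.07  ])), ([316.1, 252.0], [309, 247, 16, 12, 97], array([0.7222, 0.157 , 0.07  ])), ([278.7, 258.7], [273, 253, 14, 11, 106], array([0.7294, 0.0703, 0.07  ])), ([240.1, 264.3], [235, 261, 12, 8, 72], array([ 0.7371, -0.0184,  0.07  ])), ([100.2, 284.7], [81, 272, 35, 24, 382], array([ 0.759, -0.318,  0.07 ]))]
```

View pics/w4.png

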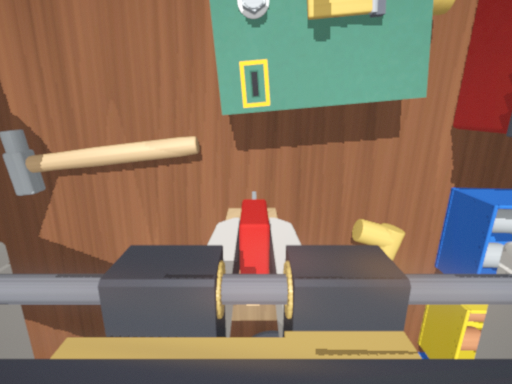

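The slot frame is at (254.8,83) in this view, and the held gauge at (255,200–270) with its blade at (254,193). Next I'll work out the block yaw and the gauge's offset in the tool, from the same picture.

```bash

python3 - <<'E'
from h import *
im=cv2.imread("pics/w4.png");s=bot.sense();i=bot.camera_info("wrist");K=np.array(i["camera_matrix"]);H=np.array(i["hand_eye"]);W=T(s)@H
print(im[185:275:3,255].tolist())
for off in (-.004,0,.004): print(off,[proj(K,H,[off+.017,0,z]).round(1).tolist() for z in (-.025,-.070)],"blade",proj(K,H,[off+.010,0,.015]).round(1))
# slot interior
g=cv2.cvtColor(im,cv2.COLOR_BGR2GRAY)[63:104,243:267];m=(g<60).astype(np.uint8)
n,l,st,c=cv2.connectedComponentsWithStats(m);k=1+np.argmax(st[1:,4]);r=cv2.minAreaRect(np.argwhere(l==k)[:,::-1].astype(np.float32));print(st[k],r,np.array(r[0])+[243,63])
print("slot dark",atz(K,W,np.array(r[0])+[243,63],.07))
# block front edges
h=cv2.cvtColor(im,cv2.COLOR_BGR2HSV);gm=cv2.inRange(h,(60,60,30),(90,255,255))
xs=np.arange(240,410,5);ys=[np.where(gm[:160,x])[0].max() for x in xs]
P=np.array([atz(K,W,(x,y),.07) for x,y in zip(xs,ys)]);print("edge yaw",np.polyfit(P[:,0],P[:,1],1))
ys=np.arange(5,100,5);xs=[np.where(gm[y,:])[0].min() for y in ys];P=np.array([atz(K,W,(x,y),.07) for x,y in zip(xs,ys)]);print("side",np.polyfit(P[:,1],P[:,0],1))
E
```

```text
[[81, 112, 166], [81, 113, 166], [134, 146, 172], [172, 174, 179], [176, 176, 180], [64, 67, 206], [50, 55, 207], [51, 54, 208], [50, 54, 209], [49, 53, 209], [49, 54, 209], [51, 54, 210], [48, 54, 209], [61, 67, 238], [66, 70, 248], [62, 68, 244], [66, 71, 244], [65, 72, 244], [66, 73, 244], [67, 74, 243], [69, 76, 243], [70, 76, 242], [70, 76, 242], [70, 77, 242], [71, 77, 242], [70, 76, 242], [72, 77, 241], [68, 72, 232], [58, 63, 185], [58, 63, 179]]
-0.004 [[252.4, 203.4], [252.0, 231.3]] blade [252.6 195.8]
0 [[252.4, 197.7], [251.9, 224.1]] blade [252.6 191.1]
0.004 [[252.3, 192.0], [251.9, 216.8]] blade [252.6 186.3]Traceback (most recent call last):
  File "<stdin>", line 7, in <module>
    return _wrapfunc(a, 'argmax', axis=axis, out=out, **kwds)
    return bound(*args, **kwds)
ValueError: attempt to get argmax of an empty sequence
```

```bash

python3 -m inch '[[[0,0,-0.07,0,0,0,1],[0,0,0,20,2,10,1],[0,0,0,30,2,20,1],[0,0,0,30,2,20,1],[0,0,0,20,2,20,1]]]'
python3 -m inch '[[[0,0,0,1.5,0.3,20,1],[0,0,0,0,0,8,1],[0,0,0,0,0,0,1],[0,0,0,0,0,0,1],[0,0,0,0,0,0,1]]]'
python3 - <<'E'
from h import *
s=bot.sense();print(s["position"],T(s)[:3,:3].round(3).tolist(),s["width"])
im,K,W=shot("wrist","w5")
c=im[130:230,190:320];sc,_,_=shot("scene","s5")
cv2.imwrite("pics/c5.png",np.hstack([cv2.resize(c,(480,370),interpolation=cv2.INTER_CUBIC),cv2.resize(sc[160:250,150:230],(320,370),interpolation=cv2.INTER_CUBIC)]))
E
```

```text
t: 9.2
position: [0.5269, -0.1222, 0.1275]
tcp_rot: [0.674, 0.739, 0.0, 0.0]
ft_force: [0.3, -0.5, -0.7]
width: 0.0158
grip_force: 30.0
t: 9.62
position: [0.5279, -0.1232, 0.1015]
tcp_rot: [0.674, 0.739, 0.0, 0.001]
ft_force: [0.4, 0.4, -0.9]
width: 0.0159
grip_force: 30.0
[ 0.52786703 -0.12321931  0.10151763] [[-0.092, 0.996, 0.001], [0.996, 0.092, -0.0], [-0.001, 0.001, -1.0]] 0.015937287436296625
```

View pics/c5.png

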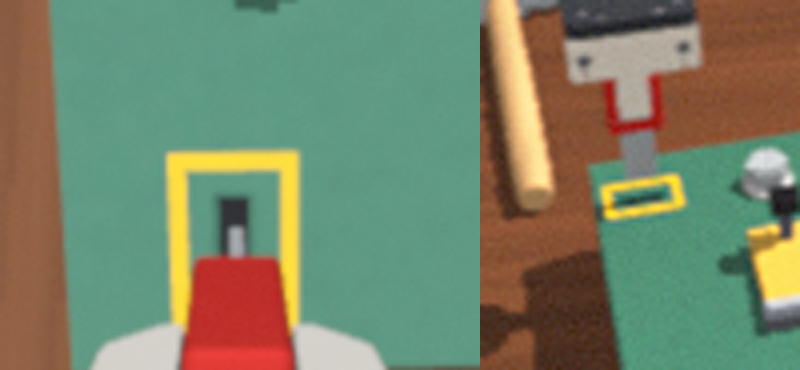

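Blade and slot are laterally within about 0.5 mm of each other. Checking the tool-x offset by computation.

```bash

python3 - <<'E'
from h import *
i=bot.camera_info("wrist");K=np.array(i["camera_matrix"]);H=np.array(i["hand_eye"])
im=cv2.imread("pics/w5.png");print(im[165:202,253].mean(1).round().tolist()); print(im[186,240:270].mean(1).round().tolist(),im[194,240:270].mean(1).round().tolist())
for r in (182.5,183.2,184): print(r,"slot end tool x",atz(K,H,(254,r),.0315))
for r in (190,191,192): print(r,"blade edge",atz(K,H,(254,r),.0150))
for r in (171,175.5): print("frame",atz(K,H,(254,r),.0315))
E
```

```text
[128.0, 127.0, 126.0, 128.0, 127.0, 144.0, 173.0, 181.0, 181.0, 181.0, 177.0, 158.0, 132.0, 127.0, 126.0, 125.0, 123.0, 109.0, 83.0, 57.0, 52.0, 52.0, 52.0, 51.0, 52.0, 66.0, 125.0, 162.0, 166.0, 166.0, 165.0, 166.0, 165.0, 160.0, 138.0, 102.0, 92.0]
[171.0, 137.0, 127.0, 127.0, 127.0, 128.0, 125.0, 117.0, 104.0, 82.0, 58.0, 52.0, 51.0, 52.0, 52.0, 51.0, 59.0, 94.0, 112.0, 121.0, 125.0, 127.0, 126.0, 128.0, 130.0, 149.0, 175.0, 180.0, 179.0, 180.0] [171.0, 144.0, 128.0, 127.0, 126.0, 125.0, 126.0, 116.0, 105.0, 83.0, 61.0, 84.0, 141.0, 166.0, 166.0, 143.0, 100.0, 96.0, 113.0, 123.0, 126.0, 126.0, 127.0, 127.0, 129.0, 148.0, 176.0, 180.0, 179.0, 180.0]
182.5 slot end tool x [0.0128082  0.00111836 0.0315    ]
183.2 slot end tool x [0.0121856  0.00111853 0.0315    ]
184 slot end tool x [0.01147302 0.00111874 0.0315    ]
190 blade edge [0.01081868 0.00110546 0.015     ]
191 blade edge [0.00997852 0.0011057  0.015     ]
192 blade edge [0.00913671 0.00110594 0.015     ]
frame [0.02291645 0.00111547 0.0315    ]
frame [0.01898783 0.00111659 0.0315    ]
```

```bash

python3 -m inch '[[[0,0,0,-0.9,-0.3,0,1],[0,0,0,0,0,6,1],[0,0,0,0,0,6,1],[0,0,0,0,0,4,1],[0,0,0,0,0,4,1]]]'
python3 -m inch '[[[0,0,0,0,0,5,1],[0,0,0,0,0,5,1],[0,0,0,0,0,0,1],[0,0,0,0,0,0,1],[0,0,0,0,0,0,1]]]'
```

```text
t: 10.13
position: [0.5269, -0.1233, 0.0793]
tcp_rot: [0.673, 0.739, -0.0, -0.0]
ft_force: [-0.6, -0.1, -0.1]
width: 0.0159
grip_force: 30.0
t: 10.55
position: [0.5272, -0.1233, 0.0703]
tcp_rot: [0.673, 0.739, 0.0, 0.0]
ft_force: [-0.0, 0.1, -0.0]
width: 0.0159
grip_force: 30.0
```

Blade tip is already well inside (z 0.055 < 0.070) with no force. Continuing down.

```bash

python3 -m inch '[[[0,0,0,0,0,5,1],[0,0,0,0,0,5,1],[0,0,0,0,0,5,1],[0,0,0,0,0,4,1],[0,0,0,0,0,0,1]]]'
python3 -m inch '[[[0,0,0,0,0,2,1],[0,0,0,0,0,2,1],[0,0,0,0,0,1,1],[0,0,0,0,0,1,1],[0,0,0,0,0,0,1]]]'
python3 -m inch '[[[0,0,0,0,0,1,1],[0,0,0,0,0,1,1],[0,0,0,0,0,0,1],[0,0,0,0,0,0,1],[0,0,0,0,0,0,1]]]'
```

```text
t: 10.97
position: [0.5266, -0.1232, 0.0499]
tcp_rot: [0.673, 0.739, -0.0, -0.001]
ft_force: [-0.1, -0.3, -0.3]
width: 0.0159
grip_force: 30.0
t: 11.38
position: [0.5271, -0.1233, 0.045]
tcp_rot: [0.673, 0.739, -0.0, -0.0]
ft_force: [-1.1, 0.7, -0.7]
width: 0.0155
grip_force: 30.0
t: 11.8
position: [0.5272, -0.1234, 0.0448]
tcp_rot: [0.673, 0.739, 0.0, 0.0]
ft_force: [-9.2, 1.6, 17.1]
width: 0.0158
grip_force: 30.0
```

Home: it stopped at 0.0448 with 17 N down (0.045 was predicted). Releasing, rising and turning the tool by 90° so the jaws lie along the block's y.

```bash

python3 -m inch '[[[0,0,0,0,0,-1.5,1],[0,0,0,0,0,0,0],[0,0,0,0,0,0,0],[0,0,0,0,0,0,0],[0,0,0,0,0,0,0]]]'
python3 -m inch '[[[0,0,0,0,0,0,0],[0,0,0,0,0,0,0],[0,0,0,0,0,-10,0],[0,0,0,0,0,-25,0],[0,0,0,0,0,-35,0]]]'
python3 -m inch '[[[0,0,0,0,0,-35,1],[0,0,0.12,0,0,-30,1],[0,0,0.12,0,0,-30,1],[0,0,0.12,0,0,0,1],[0,0,0.12,0,0,0,1]]]'
python3 -m inch '[[[0,0,0.12,0,0,0,1],[0,0,0.12,0,0,0,1],[0,0,0.12,0,0,0,1],[0,0,0.12,0,0,0,1],[0,0,0.12,0,0,0,1]]]'
python3 -m inch '[[[0,0,0.12,0,0,0,1],[0,0,0.12,0,0,0,1],[0,0,0.12,0,0,0,1],[0,0,0.12,0,0,0,1],[0,0,0,0,0,0,1]]]'
python3 - <<'E'
from h import *
s=bot.sense();print(s["position"],T(s)[:3,:3].round(3).tolist(),s["width"])
shot("wrist","w6");marks("wrist",["gauge","bolt_a_head","cap_a_knob"])
for n in ("scene","top"):
    i,K,W=shot(n,n+"6");marks(n,["gauge","bolt_a_head","bolt_b_head","cap_a_knob","cap_b_knob"])
    print([(x[0],x[1]) for x in blobs(i,(0,150,60),(8,255,255),15) if n=="scene" and 150<x[0][0]<230 and x[0][1]<230])
E
```

```text
t: 12.22
position: [0.5271, -0.1233, 0.0445]
tcp_rot: [0.673, 0.739, -0.0, -0.0]
ft_force: [-0.5, -0.7, 0.7]
width: 0.0375
grip_force: 0.0
t: 12.63
position: [0.5258, -0.123, 0.1137]
tcp_rot: [0.673, 0.739, -0.001, -0.002]
ft_force: [0.1, -0.2, -0.7]
width: 0.0463
grip_force: 0.0
t: 13.05
position: [0.5278, -0.1235, 0.2128]
tcp_rot: [0.832, 0.555, 0.001, 0.001]
ft_force: [-0.6, 0.6, -0.6]
width: 0.0178
grip_force: 0.0
t: 13.47
position: [0.527, -0.1233, 0.2105]
tcp_rot: [0.959, 0.285, 0.0, 0.0]
ft_force: [0.3, 0.1, 0.0]
width: 0.0007
grip_force: 0.0
t: 13.88
position: [0.5271, -0.1233, 0.2105]
tcp_rot: [0.999, 0.049, 0.0, 0.0]
ft_force: [0.3, -0.5, -0.3]
width: 0.0006
grip_force: 0.0
[ 0.52708236 -0.12333431  0.21046057] [[0.995, 0.097, 0.001], [0.097, -0.995, -0.0], [0.001, 0.0, -1.0]] 0.0006491006655858574
wrist gauge [([0.5294, -0.1246, 0.0274], 0.85), ([0.5297, -0.1207, 0.0723], 0.72), ([0.6316, -0.3987, -0.0023], 0.66)]
wrist bolt_a_head [([0.5228, -0.0455, 0.0866], 0.92), ([0.5889, -0.0408, 0.1101], 0.57)]
wrist cap_a_knob [([0.5898, -0.0403, 0.1065], 0.7)]
scene gauge [([0.6296, -0.4005, -0.0019], 0.63), ([0.41, -0.3713, 0.0013], 0.57), ([0.526, -0.122, 0.0311], 0.49)]
scene bolt_a_head [([0.521, -0.0444, 0.0873], 0.62), ([0.3223, -0.2204, -0.0002], 0.39)]
scene bolt_b_head [([0.5161, 0.0435, 0.0855], 0.52)]
scene cap_a_knob [([0.5861, -0.034, 0.1082], 0.64)]
scene cap_b_knob [([0.5771, 0.0518, 0.1088], 0.92), ([0.5257, -0.0446, 0.0859], 0.52), ([0.2948, 0.2878, 0.0039], 0.43)]
[([189.5, 199.3], [182, 191, 15, 19, 217])]
top gauge [([0.6264, -0.3937, 0.0032], 0.64), ([0.4156, -0.3702, 0.0002], 0.5)]
top bolt_a_head [([0.5189, -0.0437, 0.0835], 0.56)]
top bolt_b_head [([0.5176, 0.0438, 0.085], 0.38)]
top cap_a_knob []
top cap_b_knob [([0.5806, 0.0497, 0.1068], 0.74)]
[]
```

Gauge is home (tip z ≈ 0.03). Going to bolt a to tap it.

```bash

python3 -m inch '[[[0,0,0,1,-15,10,1],[0,0,0,1,-25,25,1],[0,0,0,1,-25,30,1],[0,0,0,0,-14,30,1],[0,0,0,0,0,30,1]]]'
python3 -m inch '[[[0,0,0,0,0,15,1],[0,0,0,0,0,8,1],[0,0,0,0,0,0,1],[0,0,0,0,0,0,1],[0,0,0,0,0,0,1]]]'
python3 -m inch '[[[0,0,0,0,0,1.5,1],[0,0,0,0,0,1.5,1],[0,0,0,0,0,0,1],[0,0,0,0,0,0,1],[0,0,0,0,0,0,1]]]'
```

```text
t: 15.1
position: [0.5216, -0.0422, 0.0836]
tcp_rot: [0.999, 0.053, 0.0, -0.0]
ft_force: [-0.5, -0.1, 0.4]
width: 0.0009
grip_force: 0.0
t: 15.52
position: [0.5227, -0.0447, 0.0632]
tcp_rot: [0.999, 0.052, 0.001, 0.0]
ft_force: [0.3, 1.4, 0.3]
width: 0.0003
grip_force: 0.0
t: 15.93
position: [0.522, -0.0445, 0.0588]
tcp_rot: [0.999, 0.052, 0.0, 0.0]
ft_force: [-0.0, -0.5, 0.5]
width: 0.0004
grip_force: 0.0
```

```bash

python3 -m inch '[[[0,0,0,0,0,1.5,1],[0,0,0,0,0,1.5,1],[0,0,0,0,0,0,1],[0,0,0,0,0,0,1],[0,0,0,0,0,0,1]]]'
python3 -m inch '[[[0,0,0,0,0,1,1],[0,0,0,0,0,1,1],[0,0,0,0,0,0,1],[0,0,0,0,0,0,1],[0,0,0,0,0,0,1]]]'
```

```text
t: 16.35
position: [0.5219, -0.0445, 0.0556]
tcp_rot: [0.999, 0.052, -0.0, -0.0]
ft_force: [0.1, 0.2, 0.4]
width: 0.0003
grip_force: 0.0
t: 16.77
position: [0.5219, -0.0445, 0.0537]
tcp_rot: [0.999, 0.052, 0.0, -0.0]
ft_force: [-0.5, -0.4, 0.0]
width: 0.0002
grip_force: 0.0
```

```bash

python3 -m inch '[[[0,0,0,0,0,1,1],[0,0,0,0,0,1,1],[0,0,0,0,0,0,1],[0,0,0,0,0,0,1],[0,0,0,0,0,0,1]]]'
python3 -m inch '[[[0,0,0,0,0,1,1],[0,0,0,0,0,1,1],[0,0,0,0,0,0,1],[0,0,0,0,0,0,1],[0,0,0,0,0,0,1]]]'
```

```text
t: 17.18
position: [0.5219, -0.0444, 0.0517]
tcp_rot: [0.999, 0.052, 0.0, -0.0]
ft_force: [-0.7, 0.4, -0.4]
width: 0.0006
grip_force: 0.0
t: 17.6
position: [0.5219, -0.0445, 0.0497]
tcp_rot: [0.999, 0.052, 0.0, 0.0]
ft_force: [-0.5, -0.5, -0.3]
width: 0.0005
grip_force: 0.0
```

```bash

python3 -m inch '[[[0,0,0,0,0,1,1],[0,0,0,0,0,1,1],[0,0,0,0,0,0,1],[0,0,0,0,0,0,1],[0,0,0,0,0,0,1]]]'
python3 -m inch '[[[0,0,0,0,0,1,1],[0,0,0,0,0,1,1],[0,0,0,0,0,0,1],[0,0,0,0,0,0,1],[0,0,0,0,0,0,1]]]'
python3 - <<'E'
from h import *
marks("scene",[])
i,K,W=shot("scene","s7");marks("scene",["bolt_a_head"])
print(proj(K,W,[.5219,-.0445,.088]),proj(K,W,bot.sense()["position"]))
w,_,_=shot("wrist");cv2.imwrite("pics/c7.png",np.hstack([cv2.resize(i[165:245,200:290],(400,356),interpolation=cv2.INTER_CUBIC),cv2.resize(w[110:290,140:340],(395,356))]))
E
```

```text
t: 18.02
position: [0.5219, -0.0444, 0.0477]
tcp_rot: [0.999, 0.052, -0.0, -0.0]
ft_force: [-0.3, -0.4, 0.3]
width: 0.0003
grip_force: 0.0
t: 18.43
position: [0.5221, -0.0445, 0.0465]
tcp_rot: [0.999, 0.052, 0.0, 0.0]
ft_force: [-3.7, 1.4, 8.6]
width: 0.0002
grip_force: 4.5
scene bolt_a_head [([0.5252, -0.0456, 0.0891], 0.63)]
[220.7350012  198.28862435] [221.51087024 210.74594713]
```

View pics/c7.png

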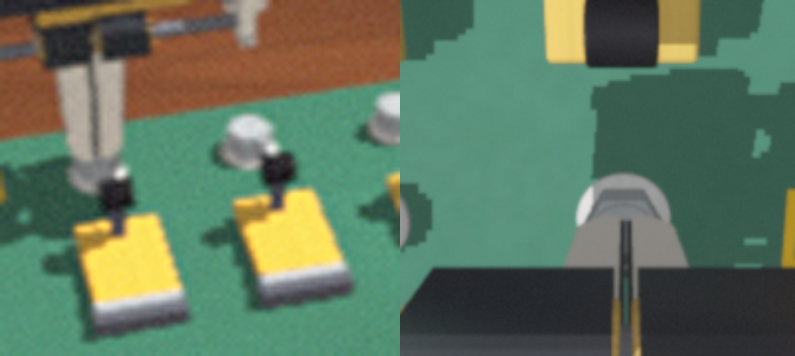

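The fingertips are on bolt a's head at (222,198) in the scene view, so the true tip is about 41 mm above the reported TCP. Press slightly more to confirm it is sound.

```bash

python3 -m inch '[[[0,0,0,0,0,0.5,1],[0,0,0,0,0,0.5,1],[0,0,0,0,0,0,1],[0,0,0,0,0,0,1],[0,0,0,0,0,0,1]]]'
python3 -m inch '[[[0,0,0,0,0,-15,1],[0,0,0,0,-20,-5,1],[0,0,0,0,-30,0,1],[0,0,0,0,-30,0,1],[0,0,0,0,-10,0,1]]]'
python3 -m inch '[[[0,0,0,0,0,10,1],[0,0,0,0,0,6,1],[0,0,0,0,0,0,1],[0,0,0,0,0,0,1],[0,0,0,0,0,0,1]]]'
```

```text
t: 19.0
position: [0.5222, -0.0445, 0.0463]
tcp_rot: [0.999, 0.052, 0.0, 0.0]
ft_force: [-9.4, 1.2, 18.2]
width: 0.0007
grip_force: 9.3
t: 19.42
position: [0.5122, 0.0476, 0.0648]
tcp_rot: [0.999, 0.052, 0.0, -0.0]
ft_force: [-0.2, -0.7, 0.1]
width: 0.0002
grip_force: 0.0
t: 19.83
position: [0.5126, 0.0442, 0.0485]
tcp_rot: [0.999, 0.051, -0.0, 0.0]
ft_force: [0.5, 0.6, 0.2]
width: 0.0004
grip_force: 0.0
```

Bolt a is sound (18 N, no sink). Now b.

```bash

python3 -m inch '[[[0,0,0,3.5,0,0,1],[0,0,0,0,0,1,1],[0,0,0,0,0,1,1],[0,0,0,0,0,0,1],[0,0,0,0,0,0,1]]]'
python3 -m inch '[[[0,0,0,0,0,0.5,1],[0,0,0,0,0,1,1],[0,0,0,0,0,0,1],[0,0,0,0,0,0,1],[0,0,0,0,0,0,1]]]'
```

```text
t: 20.25
position: [0.516, 0.0454, 0.0466]
tcp_rot: [0.999, 0.052, -0.0, 0.0]
ft_force: [-0.7, -0.3, -0.2]
width: 0.0005
grip_force: 0.0
t: 20.67
position: [0.516, 0.0455, 0.0451]
tcp_rot: [0.999, 0.052, -0.0, -0.0]
ft_force: [-0.2, 0.1, 1.0]
width: 0.0003
grip_force: 0.0
```

```bash

python3 -m inch '[[[0,0,0,0,0,0.5,1],[0,0,0,0,0,1,1],[0,0,0,0,0,0,1],[0,0,0,0,0,0,1],[0,0,0,0,0,0,1]]]'
python3 -m inch '[[[0,0,0,0,0,0.5,1],[0,0,0,0,0,1,1],[0,0,0,0,0,0,1],[0,0,0,0,0,0,1],[0,0,0,0,0,0,1]]]'
```

```text
t: 21.08
position: [0.516, 0.0454, 0.0436]
tcp_rot: [0.999, 0.052, -0.0, 0.0]
ft_force: [-0.3, -0.0, -0.6]
width: 0.0005
grip_force: 0.0
t: 21.5
position: [0.516, 0.0454, 0.0421]
tcp_rot: [0.999, 0.052, -0.0, -0.0]
ft_force: [-0.0, -0.5, 0.5]
width: 0.0002
grip_force: 0.0
```

Already 5 mm below bolt a's contact height with no force, so b is sinking. I'll push on to its bottom stop.

```bash

python3 -m inch '[[[0,0,0,0,0,1,1],[0,0,0,0,0,1,1],[0,0,0,0,0,1,1],[0,0,0,0,0,0,1],[0,0,0,0,0,0,1]]]'
python3 -m inch '[[[0,0,0,0,0,1,1],[0,0,0,0,0,1,1],[0,0,0,0,0,0,1],[0,0,0,0,0,0,1],[0,0,0,0,0,0,1]]]'
python3 - <<'E'
from h import *
shot("scene","s8");marks("scene",["bolt_b_head","bolt_c_head"]);shot("top");marks("top",["bolt_c_head"])
E
```

```text
t: 21.92
position: [0.516, 0.0454, 0.039]
tcp_rot: [0.999, 0.052, -0.0, -0.0]
ft_force: [-0.1, -0.9, -0.7]
width: 0.0008
grip_force: 0.0
t: 22.33
position: [0.5162, 0.0454, 0.0377]
tcp_rot: [0.999, 0.052, 0.0, 0.0]
ft_force: [-3.5, -0.7, 8.1]
width: 0.0004
grip_force: 3.9
scene bolt_b_head []
scene bolt_c_head []
top bolt_c_head []
```

b sank 9 mm and hit its stop, so b is the loose bolt. A quick tap on c completes the check.

```bash

python3 -m inch '[[[0,0,0,0,0,-20,1],[0,0,0,0,-20,-10,1],[0,0,0,0,-30,0,1],[0,0,0,0,-30,0,1],[0,0,0,0,-10,0,1]]]'
python3 -m inch '[[[0,0,0,0,0,10,1],[0,0,0,0,0,8,1],[0,0,0,0,0,2,1],[0,0,0,0,0,0,1],[0,0,0,0,0,0,1]]]'
python3 -m inch '[[[0,0,0,0,0,1,1],[0,0,0,0,0,1,1],[0,0,0,0,0,0.5,1],[0,0,0,0,0,0,1],[0,0,0,0,0,0,1]]]'
```

```text
t: 23.0
position: [0.5063, 0.1376, 0.0672]
tcp_rot: [0.999, 0.052, 0.0, -0.0]
ft_force: [-0.3, 0.4, 0.4]
width: 0.0005
grip_force: 0.0
t: 23.42
position: [0.5067, 0.134, 0.0465]
tcp_rot: [0.999, 0.051, -0.0, -0.0]
ft_force: [-0.4, 2.5, 3.4]
width: 0.0007
grip_force: 1.4
t: 23.83
position: [0.507, 0.1341, 0.0463]
tcp_rot: [0.999, 0.051, 0.0, -0.0]
ft_force: [-12.3, -1.0, 26.3]
width: 0.0008
grip_force: 13.0
```

c is sound too (26 N), so b it is. Moving over knob b with a partly open gripper.

```bash

python3 -m inch '[[[0,0,0,0,0,-25,1],[0,0,0,0,0,-35,0.2],[0,0,0,12,17,-15,0.2],[0,0,0,22,31,0,0.2],[0,0,0,22,31,0,0.2]]]'
python3 -m inch '[[[0,0,0,8,11,0,0.2],[0,0,0,0,0,0,0.2],[0,0,0,0,0,0,0.2],[0,0,0,0,0,0,0.2],[0,0,0,0,0,0,0.2]]]'
python3 - <<'E'
from h import *
s=bot.sense();print(s["position"],T(s)[:3,:3].round(3).tolist(),s["width"])
shot("wrist","w9");marks("wrist",["cap_b_knob","bolt_b_head","gauge"])
shot("scene","s9");marks("scene",["cap_b_knob","bolt_b_head"])
shot("top","t9");marks("top",["cap_b_knob","bolt_b_head"])
E
```

```text
t: 24.25
position: [0.5716, 0.0605, 0.1206]
tcp_rot: [0.999, 0.052, 0.001, 0.0]
ft_force: [1.3, 0.8, 0.1]
width: 0.0226
grip_force: 0.0
t: 24.67
position: [0.5791, 0.0525, 0.1194]
tcp_rot: [0.999, 0.052, -0.0, -0.0]
ft_force: [-0.0, 0.8, -0.5]
width: 0.0372
grip_force: 0.0
[0.57908788 0.05253326 0.11942193] [[0.995, 0.104, -0.0], [0.104, -0.995, 0.0], [-0.0, -0.0, -1.0]] 0.03716327918983284
wrist cap_b_knob [([0.5786, 0.057, 0.1097], 0.96)]
wrist bolt_b_head [([0.5146, 0.0496, 0.0798], 0.57)]
wrist gauge []
scene cap_b_knob [([0.5755, 0.0539, 0.1098], 0.76)]
scene bolt_b_head [([0.5171, 0.0459, 0.0778], 0.41)]
top cap_b_knob []
top bolt_b_head [([0.5156, 0.0446, 0.08], 0.4)]
```

Well aligned, and bolt b reads as sunk at z ≈ 0.079. Descending and pinching.

```bash

python3 -m inch '[[[0,0,0,0,0,15,0.2],[0,0,0,0,0,15,0.2],[0,0,0,0,0,12,0.2],[0,0,0,0,0,10,0.2],[0,0,0,0,0,0,0.2]]]'
python3 -m inch '[[[0,0,0,0,0,6,0.2],[0,0,0,0,0,5,0.2],[0,0,0,0,0,5,0.2],[0,0,0,0,0,0,0.2],[0,0,0,0,0,0,0.2]]]'
python3 -m inch '[[[0,0,0,0,0,0,1],[0,0,0,0,0,0,1],[0,0,0,0,0,0,1],[0,0,0,0,0,0,1],[0,0,0,0,0,0,1]]]' 20
```

```text
t: 25.58
position: [0.5786, 0.052, 0.0647]
tcp_rot: [0.999, 0.052, -0.002, -0.0]
ft_force: [-0.3, 0.1, -1.0]
width: 0.0372
grip_force: 0.0
t: 26.0
position: [0.5797, 0.0521, 0.0516]
tcp_rot: [0.999, 0.052, -0.0, 0.0]
ft_force: [-0.4, -0.6, -0.2]
width: 0.0373
grip_force: 0.0
t: 26.42
position: [0.5797, 0.053, 0.0519]
tcp_rot: [0.999, 0.052, 0.0, -0.001]
ft_force: [-1.4, 7.7, 1.0]
width: 0.0181
grip_force: 20.0
```

Pinched (18 mm, 20 N). Swinging along the hinge arc.

```bash

python3 -m inch '[[[0,0,0,0,-0.6,0,1],[0,0,0,2,0,-2.8,1],[0,0,0,2,0,-2.8,1],[0,0,0,2.2,0,-2.6,1],[0,0,0,2.3,0,-2.5,1]]]' 25
python3 -m inch '[[[0,0,0,2.5,0,-2.3,1],[0,0,0,2.5,0,-2.3,1],[0,0,0,2.7,0,-2.1,1],[0,0,0,2.8,0,-2,1],[0,0,0,0,0,0,1]]]' 25
python3 - <<'E'
from h import *
shot("scene","s10");marks("scene",["cap_b_knob","cap_a_knob"])
E
```

```text
t: 26.83
position: [0.588, 0.0539, 0.0622]
tcp_rot: [0.999, 0.052, -0.0, -0.0]
ft_force: [-0.6, 6.2, -6.2]
width: 0.0179
grip_force: 25.0
t: 27.25
position: [0.5988, 0.0551, 0.0711]
tcp_rot: [0.999, 0.052, -0.0, -0.0]
ft_force: [-2.9, 5.2, -3.2]
width: 0.0179
grip_force: 25.0
scene cap_b_knob [([0.5937, 0.0558, 0.1251], 0.63), ([0.5802, 0.0429, 0.0046], 0.46)]
scene cap_a_knob [([0.5851, -0.0341, 0.1107], 0.85), ([0.5248, -0.3353, 0.0189], 0.33)]
```

The knob rises with the fingers (z 0.109 → ~0.127). Continuing the arc.

```bash

python3 -m inch '[[[0,0,0,2.9,-0.3,-1.8,1],[0,0,0,3,-0.3,-1.6,1],[0,0,0,3.1,0,-1.5,1],[0,0,0,3.1,0,-1.4,1],[0,0,0,3.2,0,-1.1,1]]]'
python3 -m inch '[[[0,0,0,3.3,0,-1,1],[0,0,0,3.3,0,-0.8,1],[0,0,0,3.3,0,-0.7,1],[0,0,0,3.4,0,-0.4,1],[0,0,0,3.4,0,-0.4,1]]]'
python3 -m inch '[[[0,0,0,3.4,0,0,1],[0,0,0,3.4,0,0,1],[0,0,0,2.3,0,0.1,1],[0,0,0,2.3,0,0.2,1],[0,0,0,0,0,0,1]]]'
python3 - <<'E'
from h import *
shot("scene","s11");marks("scene",["cap_b_knob","gauge","cap_a_knob"]);print(bot.sense()["position"])
E
```

```text
t: 27.82
position: [0.614, 0.0568, 0.0786]
tcp_rot: [0.999, 0.052, -0.0, 0.0]
ft_force: [-3.1, 0.6, -4.1]
width: 0.0178
grip_force: 25.0
t: 28.23
position: [0.6307, 0.0585, 0.082]
tcp_rot: [0.999, 0.052, 0.0, 0.0]
ft_force: [-4.3, 2.0, -1.4]
width: 0.0175
grip_force: 25.0
t: 28.65
position: [0.6423, 0.0598, 0.0818]
tcp_rot: [0.999, 0.052, 0.0, -0.0]
ft_force: [-2.8, 1.2, 4.5]
width: 0.0179
grip_force: 25.0
scene cap_b_knob [([0.6312, 0.0612, 0.1388], 0.67)]
scene gauge [([0.6312, -0.3997, -0.0005], 0.94), ([0.5273, -0.1212, 0.0315], 0.68), ([0.4104, -0.3703, -0.0003], 0.51)]
scene cap_a_knob [([0.5858, -0.0338, 0.1085], 0.88), ([0.324, -0.2207, 0.0037], 0.34)]
[0.64191184 0.0597735  0.08187628]
```

```bash

python3 -m inch '[[[0,0,0,0,0,0,1],[0,0,0,0,0,0,1],[0,0,0,0,0,0,1],[0,0,0,0,0,0,1],[0,0,0,0,0,0,1]]]'
python3 - <<'E'
from h import *
i,_,_=shot("scene","s12");print([x[0] for x in blobs(i,(0,150,60),(8,255,255),15) if 150<x[0][0]<230 and x[0][1]<230])
marks("scene",["cap_b_knob","cap_c_knob","gauge_blue"]);s=bot.sense();print(s["width"],s["grip_force"],s["ft_force"])
if s["width"]>.015 and s["grip_force"]>10: print(bot.close_job())
E
```

```text
t: 29.27
position: [0.6419, 0.0598, 0.0819]
tcp_rot: [0.999, 0.052, 0.0, -0.0]
ft_force: [-3.0, 1.6, 4.7]
width: 0.0176
grip_force: 25.0
[[210.7, 2.0], [189.6, 199.6]]
scene cap_b_knob [([0.6298, 0.0584, 0.1404], 0.9), ([0.5051, 0.133, 0.0863], 0.61)]
scene cap_c_knob [([0.5684, 0.1447, 0.1121], 0.6)]
scene gauge_blue [([0.2947, 0.2854, 0.0012], 0.59), ([0.5267, -0.3348, 0.0191], 0.58)]
0.017964673674333836 24.99867081642151 [-1.98859964  1.46673254  4.74116614]
the job is handed in; nothing more can be done
None
```

The job is handed in: the red gauge is home in the slot, bolt b was the loose one (it sank 9 mm), and cap b is held open at about 64° by the fingers, with caps a and c shut and the blue gauge still in its rack.

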